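# Sort the measured parts back into their trays

### The arm

A 7-joint arm with a two-finger parallel gripper is mounted at the origin on the work surface. World frame = base frame: x ahead of the robot, y to its left, z up, the work surface at z = 0. Lengths are in mm, angles in degrees, forces in N, time in s.
With the tool pointing down it reaches from about 425 to 1025 mm from the base axis. Payload 9.4 kg.
Tool frame: the origin (TCP) lies on the centre line of the jaws, within the pads' length; the fingertips stand 19 mm ahead of it and the grasp point (between the pads) is the TCP; z points along the fingers, y is the direction in which the jaws open and shut (so a half turn about z gives the same grasp; the last joint's range is limited). The gripper opens to 93 mm and grips with 3 to 60 N. Pads are 15 mm wide; open, the fingers measure 128 mm over their backs; the gripper's body (75 mm by 188 mm) begins 65 mm behind the grasp point.
Start: joints at [-77.103, 34.337, -0.143, 91.639, 0.103, 54.024, -4.572], TCP at [215.502, 692.23, 237.618] pointing down, gripper open.
Joint ranges: [-147.43, 147.43], [-19.82, 112.94], [-74.19, 73.91], [6.32, 146.72], [-59.91, 239.91], [6.04, 106.73], [-150.56, 150.56]. Speed limits (degrees/s): [127.2, 127.2, 172.46, 172.46, 180, 180, 180].

### API

Orientations are given as [roll, pitch, yaw] about the fixed x, y, z axes, in that order (R = Rz(yaw) Ry(pitch) Rx(roll)).
In Python, from station import ctrl gives the robot as it stands.
- The arm moves only by the shell command python3 -m handwheel 'ROWS' [FORCE]. ROWS is JSON, a list of rows, each a list of 3 entries, a list of its own where there are three numbers: the shift along the tool's x, y, z each as a share of 100 mm, from -1 to 1, then the turn, a rotation vector about the tool's x, y, z each as a share of 60 degrees, from -1 to 1, then the closure, from -1 (fully open) to 1 (shut). In form: [[[tx, ty, tz], [rx, ry, rz], hand], ...]. A call has 1 to 12 rows; each row is the pose to reach, as a shift and turn from the pose measured when the call began, along the tool's axes at that moment; what a row does not reach only later rows make up. A row lasts 1/10 s, in which the tool goes at most 50 mm and 8.59 degrees, less where a joint would pass 70% of its speed; a pose out of reach is approached as far as the arm can. A call with a number of a shift or a turn outside -1 to 1 is refused whole. A call with a gripper value outside its range is refused whole. The fingers move at their own pace and stop on an object; FORCE is the grip in N (left out, the last holds). Time passes only in rows, so rows that repeat a pose let the fingers close. It gives the time, the measured TCP pose, the force and the opening at its end, in the units of the state.
- ctrl.read_state(): the state, without advancing time (a new reading comes with each control period).
- ctrl.capture(name): name is "scene" or "top"; returns a dict with "pixels" (420x560x3 uint8, red, green, blue), "range_z" (420x560 float32, mm along the optical axis (not along the pixel's ray), 0 where there is no reading), "fx", "fy", "cx", "cy" (pixels), "rvec" (rotation vector, rad) and "tvec" (3), from world to camera coordinates, as OpenCV has them. Camera axes: x right, y down, z forward; pixel columns grow to the right and rows downward; lengths in mm; the calibration is good to about 2 mm. A picture is of the moment at which its call begins.
- ctrl.close_job(): hands the job in, once; it reports no verdict.
Trained networks look in the newest picture that a camera, given by its name, has taken for a name from the list of things; names that differ only in an ending like _2 or _b are one class to them, and where a whole thing is asked for, a point or a joint stands for the part that bears it (a point fixed in the world has none). Each returns a list of dicts, best first, with "score" (0 to 1); they miss things now and then, are a little off and sometimes report something else, mostly with a low value. They report only what shows in the picture. A call takes as long as a camera call. They do not tell look-alikes from the thing itself.
- ctrl.boxes_of(camera, label): "point" ([x, y, z] in mm, in world coordinates, good to about 4 mm: the middle of the surface that is visible of it).
The state is a dict: "time": time; "joint_positions": joint angles; "qvel": joint speeds; "joint_torque": joint torques, N m; "eef_pos": TCP position; "ee_rot": TCP orientation; "ft_force": force on the tool from outside, world axes, zero at the start; "torque": the same for the moment, N m; "grip_width": finger opening in mm.
Only numpy, scipy, OpenCV 4.12 (cv2) and the standard library are available. Lean on these libraries where they do the work, as an engineer would, in place of code of your own. Each camera call takes 0.05 s, during which the arm holds its last target.

### The job

The five measured parts stand mixed on the granite table: put each one into the tray for its kind, standing upright as it stands now and centred on a dark outline that shows its footprint (sleeves on the ring outlines, spindles on the disc outlines, the slotted block on and square to the rectangle), one part per outline. Set the parts down, do not drop or throw them, let go of them all, and leave the caliper and the pen pot where they are.

Things in the scene. Friction and masses are not known exactly. Their poses are not given: they have to be found in the camera images.
- sleeve_1_mid (a point): Short length of thick steel tube standing on end on the table: outside diameter 44 mm, bore 24 mm, 50 mm tall. The point is its centre, half-way up (25 mm above its foot); z along the tube, up. First sleeve. The two sleeves are identical.
- sleeve_2_mid (a point): Short length of thick steel tube standing on end on the table: outside diameter 44 mm, bore 24 mm, 50 mm tall. The point is its centre, half-way up (25 mm above its foot); z along the tube, up. Second sleeve. The two sleeves are identical.
- spindle_1_mid (a point): Steel spindle standing on its round flange: flange 48 mm diameter and 10 mm thick, with a plain stem 18 mm in diameter rising from its middle to a total height of 72 mm. The point is on the axis half-way up (36 mm above its foot, on the stem); z along the stem, up. First spindle. The two spindles are identical.
- spindle_2_mid (a point): Steel spindle standing on its round flange: flange 48 mm diameter and 10 mm thick, with a plain stem 18 mm in diameter rising from its middle to a total height of 72 mm. The point is on the axis half-way up (36 mm above its foot, on the stem); z along the stem, up. Second spindle. The two spindles are identical.
- block_mid (a point): Aluminium slotted block, 64 mm long (its x), 36 mm wide (its y), 48 mm tall, with an open slot 14 mm wide and 12 mm deep along the middle of its top. The point is its centre, half-way up (24 mm above its foot); z up. It starts with its length roughly along the robot's y, up to 46 degrees off.
- tray_sleeve: Tray for the two sleeves, marked with two dark rings (46 mm outside, light middle). Fixed, 86 (x) by 166 mm (y); floor 3 mm above the table, rim tops at 7 mm, rims 5 mm thick. Origin: centre of its underside; x (short side) points away from the robot within 9 degrees, y to the left, z up. A low divider makes two bays; outline centres at x = 0, y = -40 and +40 mm.
- tray_spindle: Tray for the two spindles, marked with two full dark discs (50 mm). Fixed, 86 (x) by 166 mm (y); floor 3 mm above the table, rim tops at 7 mm, rims 5 mm thick. Origin: centre of its underside; x (short side) points away from the robot within 9 degrees, y to the left, z up. A low divider makes two bays; outline centres at x = 0, y = -40 and +40 mm.
- tray_block: Tray for the slotted block, one bay with a dark rectangle, 38 mm along x by 66 mm along y, at its middle (x = y = 0); the block's length goes along the tray's y. Fixed, 86 (x) by 116 mm (y); floor 3 mm above the table, rim tops at 7 mm, rims 5 mm thick. Origin: centre of its underside; x (short side) points away from the robot within 9 degrees, y to the left, z up.
- caliper: Digital caliper lying on the table to the robot's right of the work, about 230 mm long along its x, 14 mm thick; leave it alone. Origin: centre of its underside.
- pen_pot: White pot, 76 mm diameter, 100 mm tall (pens to 150 mm), to the robot's left of the work; leave it alone. Origin: centre of its underside.
Not all that is in view belongs to the job. Leave any red or yellow look-alike of the part that bears sleeve_2_mid alone.

How it is judged:
By the outcome, as a careful person would: the job done as asked, in the order asked, and still so for the second after the job is handed in, with the robot touching nothing.
It also fails if it takes over 136 s, if anything falls off the work surface, if the arm or the gripper's body presses on something with over 40 N, if the wrist force passes 120 N, or if a joint passes its speed limit or range.

## Working session

There is one attempt and no reset: what is moved stays moved. The work goes in short steps, Python scripts to look and compute and a shell command to move; the robot and the scene stay as the last step left them, time stands still between calls to the robot, and variables do not carry over. Pictures are saved under pics/ and viewed, and the job is handed in when it is done.

```bash
ls; mkdir -p pics; python3 - <<'E'
from station import ctrl
import cv2
print(ctrl.read_state())
for n in("scene","top"):
    c=ctrl.capture(n)
    cv2.imwrite(f"pics/{n}0.png",c["pixels"][:,:,::-1])
    print(n,c["fx"],c["fy"],c["cx"],c["cy"],c["rvec"],c["tvec"])
    for l in("sleeve_1_mid","spindle_1_mid","block_mid","tray_sleeve","tray_spindle","tray_block","caliper","pen_pot"):
        print(l,[( [round(float(v)) for v in d["point"]],round(d["score"],2)) for d in ctrl.boxes_of(n,l)])
E
```

```text
pics
{'time': 0.0, 'joint_positions': array([-77.10080748,  34.38436599,  -0.14620197,  91.68097271,
         0.10528399,  54.02275678,  -4.57392665]), 'qvel': array([-0.0031567 , -0.01732853, -0.00737928, -0.00622207, -0.0024686 ,
        0.02800809, -0.00259624]), 'joint_torque': array([ 3.14722429e-04, -7.65058064e+01,  1.49736498e+00, -2.52341080e+01,
       -5.24172967e-02,  1.67921302e-02,  1.49205707e-04]), 'eef_pos': array([215.40486987, 691.78336542, 236.76147022]), 'ee_rot': array([-1.79912517e+02,  9.54645359e-03,  1.62709523e+02]), 'ft_force': array([-0.08773323,  0.95750322,  0.42009154]), 'torque': array([ 0.03202652, -0.08313159,  0.03709763]), 'grip_width': 92.78035749959507}
scene 519.7934258253762 519.7934258253762 283.6742164363164 212.1408589220271 [ 1.86500188  1.37494276 -0.70980931] [-136.01895515 -238.08081996 1654.75712592]
sleeve_1_mid [([496, 257, 37], 0.78)]
spindle_1_mid [([453, -268, 8], 0.58)]
block_mid [([497, -128, 33], 0.76)]
tray_sleeve [([631, -203, 2], 0.97)]
tray_spindle [([627, -8, -2], 0.82), ([553, 431, 70], 0.28)]
tray_block [([634, 213, 7], 0.98), ([551, 430, 67], 0.33)]
caliper [([499, -457, 4], 0.82)]
pen_pot [([554, 430, 69], 0.63)]
top 390.0815138993529 390.0815138993529 281.725250626796 208.08032293977504 [ 2.20604327 -2.16638097  0.08726835] [   3.40500454  503.03494187 1065.43873   ]
sleeve_1_mid [([483, 262, 51], 0.75)]
spindle_1_mid [([447, -256, 10], 0.76)]
block_mid [([483, -123, 48], 0.67)]
tray_sleeve [([628, -200, 2], 0.87)]
tray_spindle [([626, -6, 5], 0.67)]
tray_block [([632, 212, 0], 0.82)]
caliper [([482, -454, 7], 0.77)]
pen_pot [([534, 449, 64], 0.55)]
```

View pics/scene0.png

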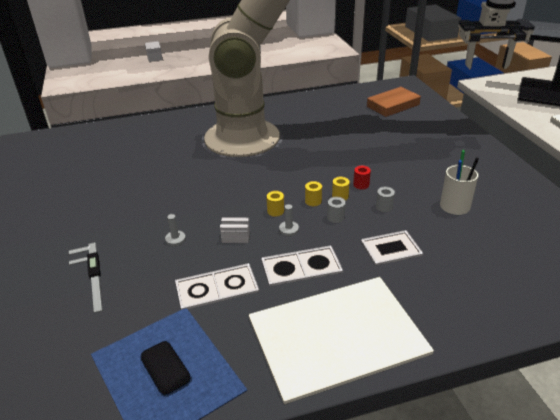

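View pics/top0.png

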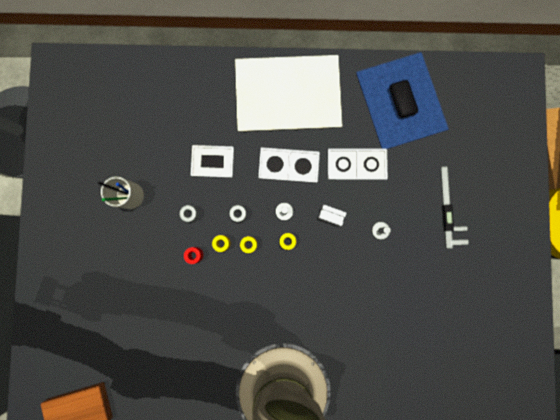

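Top view: grey sleeves near pixels (188,214) and (238,214), spindles (284,212) and (381,230), block (333,215). The trays are at (212,161) block, (289,165) spindle and (358,164) sleeve. The red and yellow look-alikes are in the row at v≈240–256. Next I'll measure from both views.

```bash
cat > h.py <<'E'
from station import ctrl
import numpy as np, cv2
def cap(n): 
    c=ctrl.capture(n); R=cv2.Rodrigues(np.array(c["rvec"],float))[0]; c["R"]=R; c["t"]=np.array(c["tvec"],float)
    v,u=np.mgrid[:420,:560]; z=c["range_z"]; 
    P=np.stack([(u-c["cx"])/c["fx"]*z,(v-c["cy"])/c["fy"]*z,z],-1)
    c["W"]=(P-c["t"])@R; c["W"][z==0]=np.nan
    c["C"]=-R.T@c["t"]; return c
def atz(c,uv,z):
    uv=np.atleast_2d(np.array(uv,float)); d=np.c_[(uv[:,0]-c["cx"])/c["fx"],(uv[:,1]-c["cy"])/c["fy"],np.ones(len(uv))]@c["R"]
    return c["C"]+d*((z-c["C"][2])/d[:,2])[:,None]
def proj(c,X):
    return cv2.projectPoints(np.array(X,float).reshape(-1,1,3),c["R"],c["t"],np.array([[c["fx"],0,c["cx"]],[0,c["fy"],c["cy"]],[0,0,1]]),None)[0][:,0]
def ortho(c,x0,x1,y0,y1,z,s=2):
    # rectified image at height z; row = x (far up), col = y (left = +y); s px/mm
    H,W=int((x1-x0)*s),int((y1-y0)*s)
    r,q=np.mgrid[:H,:W]; X=x1-(r+.5)/s; Y=y1-(q+.5)/s
    p=proj(c,np.stack([X,Y,np.full(X.shape,float(z))],-1).reshape(-1,3)).reshape(H,W,2).astype(np.float32)
    return cv2.remap(c["pixels"],p[...,0],p[...,1],cv2.INTER_CUBIC)
E
python3 - <<'E'
from h import *
for n in("top","scene"):
    c=cap(n); print(n,"cam",c["C"].round())
    W=c["W"]; px=c["pixels"].astype(int)
    sat=px.max(2)-px.min(2)
    m=(W[...,0]>380)&(W[...,0]<720)&(abs(W[...,1])<330)
    print("table z",np.nanmedian(W[...,2][m&(px.max(2)<70)]))
    mm=m&(W[...,2]>18)
    k,lab,st,ce=cv2.connectedComponentsWithStats(mm.astype(np.uint8))
    for i in range(1,k):
        if st[i,4]<12: continue
        s=lab==i; w=W[s]; zt=np.percentile(w[:,2],90); T=w[w[:,2]>zt-8]
        print(ce[i].round(1),st[i,4],"rgb",px[s].mean(0).round(),"ztop",zt.round(1),"top mid",T.mean(0).round(1),"bbox mid",((T.min(0)+T.max(0))/2).round(1),"ext",np.ptp(T,axis=0).round())
E
```

```text
top cam [ 423.   18. 1100.]
table z -0.5497276857182056
[188.3 213.7] 201 rgb [174. 178. 168.] ztop 51.3 top mid [481.5 266.2  49. ] bbox mid [481.4 266.5  48.9] ext [41. 42. 10.]
[237.3 213.6] 167 rgb [201. 205. 196.] ztop 51.2 top mid [483.9 132.9  49. ] bbox mid [483.7 133.2  48.9] ext [41. 43. 10.]
[283.9 210.5] 43 rgb [214. 217. 211.] ztop 74.0 top mid [494.    6.7  71.7] bbox mid [494.    6.7  71.1] ext [16. 16.  7.]
[331.5 215.4] 339 rgb [226. 228. 225.] ztop 49.3 top mid [ 483.9 -123.9   47.2] bbox mid [ 483.3 -123.9   46.9] ext [51. 71. 11.]
[384.  230.3] 67 rgb [158. 162. 154.] ztop 72.2 top mid [ 445.4 -263.4   70.4] bbox mid [ 446.1 -263.6   69.2] ext [16. 16. 10.]
[287.3 241.4] 146 rgb [233. 232.   1.] ztop 51.0 top mid [411.4  -3.8  48.7] bbox mid [411.   -4.4  49.4] ext [40. 41.  9.]
[220.3 243.5] 181 rgb [217. 213.   1.] ztop 50.9 top mid [402.  177.   48.9] bbox mid [402.4 176.7  48.8] ext [40. 42. 12.]
[247.9 244.7] 161 rgb [230. 228.   1.] ztop 51.1 top mid [400.8 102.3  48.8] bbox mid [401.1 102.6  48.8] ext [40. 41. 11.]
[192.6 249.7] 50 rgb [221.  33.  25.] ztop
[... 558 characters left out ...]
top mid [485.7 265.7  48.6] bbox mid [484.3 266.9  48.1] ext [46. 44. 10.]
[274.8 201. ] 308 rgb [148. 126.  34.] ztop 50.9 top mid [416.2  -4.2  48.8] bbox mid [413.2  -4.6  49.4] ext [48. 42. 13.]
[335.6 207.1] 321 rgb [105. 105. 103.] ztop 50.6 top mid [488.3 131.7  48.5] bbox mid [487.  132.3  48.5] ext [46. 42. 12.]
[288.  215.6] 151 rgb [93. 94. 92.] ztop 72.4 top mid [498.8   5.4  71. ] bbox mid [498.6   5.8  70.6] ext [19. 17. 11.]
[172.3 225.3] 166 rgb [91. 92. 90.] ztop 71.5 top mid [ 449.7 -264.4   70.4] bbox mid [ 449.5 -264.6   69.3] ext [17. 17. 11.]
[234.3 227.3] 543 rgb [137. 133. 132.] ztop 48.6 top mid [ 486.3 -124.    46.2] bbox mid [ 486.1 -123.8   46.2] ext [55. 71. 11.]
```

```bash
python3 - <<'E'
from h import *
a=[]
for n in("top","scene"):
    c=cap(n); cv2.imwrite(f"pics/ortho_{n}.png",ortho(c,420,700,-300,300,3,1.3)[:,:,::-1])
    g=cv2.cvtColor(ortho(c,560,700,-310,290,3,4),cv2.COLOR_RGB2GRAY)
    # tray whites
    b=(g>110).astype(np.uint8); b=cv2.morphologyEx(b,cv2.MORPH_CLOSE,np.ones((9,9)))
    cs,_=cv2.findContours(b,cv2.RETR_CCOMP,cv2.CHAIN_APPROX_NONE)[:2]
    for k in cs:
        A=cv2.contourArea(k)/16
        if A<300: continue
        (x,y),(w,h),an=cv2.minAreaRect(k); M=cv2.moments(k); cx,cy=M['m10']/M['m00'],M['m01']/M['m00']
        print(n,"area",round(A),"rectc",round(700-y/4,1),round(290-x/4,1),"wh",round(w/4,1),round(h/4,1),"ang",round(an,1),"cent",round(700-cy/4,1),round(290-cx/4,1))
E
```

```text
top area 732 rectc 634.0 -159.4 wh 30.5 30.8 ang 90.0 cent 634.1 -159.3
top area 735 rectc 635.6 -239.5 wh 30.8 30.5 ang 90.0 cent 635.3 -239.5
top area 15611 rectc 629.0 -4.9 wh 172.1 92.5 ang 3.2 cent 629.0 -4.8
top area 1650 rectc 626.1 -44.4 wh 45.6 46.1 ang 65.2 cent 625.9 -44.7
top area 1643 rectc 630.4 34.9 wh 46.2 44.7 ang 0.0 cent 630.4 35.1
top area 11020 rectc 635.7 213.9 wh 122.0 92.4 ang 0.9 cent 635.6 214.0
top area 2111 rectc 634.8 213.3 wh 63.0 35.0 ang 0.0 cent 634.8 213.0
top area 15599 rectc 635.6 -200.1 wh 92.4 172.3 ang 88.9 cent 635.4 -200.2
top area 1394 rectc 633.8 -159.2 wh 42.0 42.0 ang 0.0 cent 633.9 -159.2
top area 1388 rectc 635.3 -239.3 wh 41.7 42.2 ang 45.0 cent 635.3 -239.2
scene area 656 rectc 631.3 -158.0 wh 28.3 29.6 ang 26.6 cent 631.5 -158.2
scene area 655 rectc 632.8 -238.3 wh 28.5 29.1 ang 48.0 cent 632.6 -238.4
scene area 15506 rectc 622.5 -2.0 wh 170.5 92.8 ang 3.2 cent 622.4 -2.1
scene area 1801 rectc 623.9 -43.4 wh 48.0 47.8 ang 40.8 cent 623.9 -43.3
scene area 1794 rectc 628.3 36.6 wh 48.3 47.4 ang 45.0 cent 628.3 36.6
scene area 15428 rectc 628.8 -197.8 wh 92.4 170.1 ang 89.0 cent 628.7 -197.9
scene area 1519 rectc 631.8 -158.5 wh 44.4 43.5 ang 14.0 cent 631.7 -158.3
scene area 1528 rectc 633.1 -238.4 wh 44.2 43.8 ang 0.0 cent 633.1 -238.4
scene area 10990 rectc 629.4 217.1 wh 121.1 92.7 ang 1.1 cent 629.2 217.2
scene area 2277 rectc 632.8 215.0 wh 64.7 36.6 ang 0.6 cent 632.9 214.9
```

The outlines agree between views to about 2.5 mm, and their sizes and angles fit. I'll now measure the parts by rays at their top height in both views, and get the block's yaw.

```bash
python3 - <<'E'
from h import *
C={n:cap(n) for n in("top","scene")}
seeds={"S1":(483,266,50,45),"S2":(485,132.7,50,45),"P1":(496,6.3,72,18),"P2":(447.5,-264,72,18)}
tiles=[]
for k,(x,y,z,d) in seeds.items():
  for n,c in C.items():
    o=ortho(c,x-40,x+40,y-40,y+40,z,4); g=cv2.GaussianBlur(cv2.cvtColor(o,cv2.COLOR_RGB2GRAY),(0,0),3)
    tiles.append(o[:,:,::-1])
t=np.vstack([np.hstack(tiles[0::2]),np.hstack(tiles[1::2])]); cv2.imwrite("pics/tiles.png",cv2.resize(t,(800,400)))
b=[ortho(C[n],445,525,-165,-85,48,5)[:,:,::-1] for n in C]
cv2.imwrite("pics/block.png",np.hstack(b))
E
```

```text
(no output)
```

View pics/tiles.png

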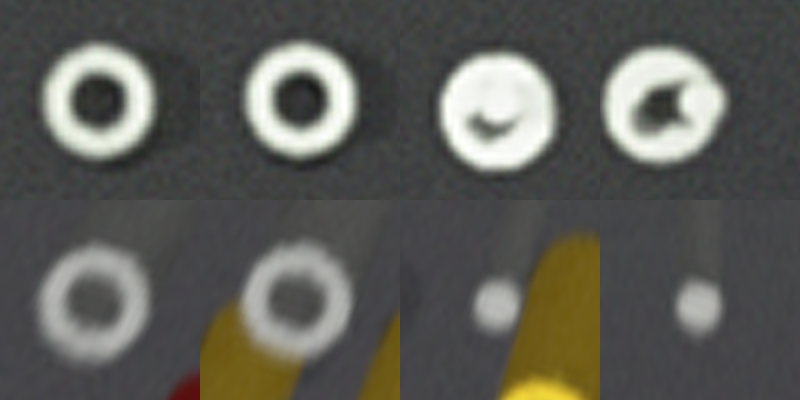

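View pics/block.png

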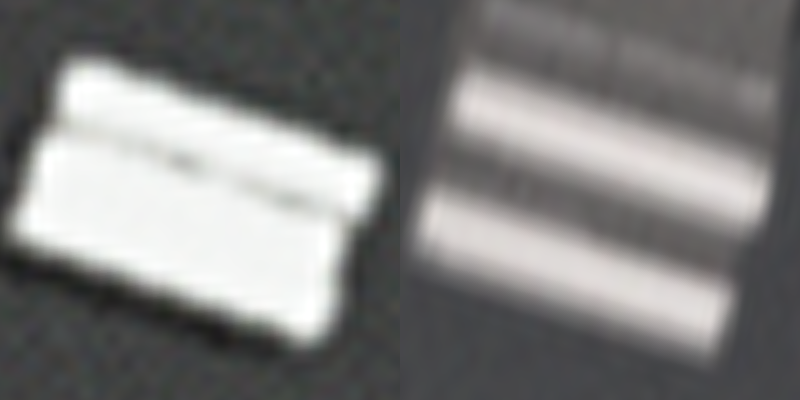

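Measured positions (mean of both views, mm):

| Item | x | y | Note |
|---|---|---|---|
| S1 | 482 | 267 | grey sleeve |
| S2 | 484.5 | 133 | grey sleeve |
| P1 | 495 | 7 | spindle |
| P2 | 445.6 | -264.2 | spindle |
| Block | 483.7 | -123.8 | long axis about 18° clockwise from y |
| Rings | 632.8 / 634.1 | -158.8 / -238.8 | |
| Discs | 629.3 / 625 | 36 / -44 | |
| Rectangle | 633.8 | 214 | yaw -0.9° |

Top heights of 50, 72 and 48 agree with the text. Next I'll turn the tool square to the world and head for S1.

```bash
python3 -m handwheel '[[[-0.5,-0.43,0],[0,0,-0.14],-1],[[-1,-0.86,0],[0,0,-0.288],-1],[[-1,-0.86,0],[0,0,-0.288],-1],[[-1,-0.86,0],[0,0,-0.288],-1],[[-1,-0.86,0],[0,0,-0.288],-1]]' 30; python3 -c "
from h import *
c=cap('top');cv2.imwrite('pics/t1.png',c['pixels'][:,:,::-1])"
```

```text
time: 1.7
eef_pos: [286.0, 580.3, 238.1]
ee_rot: [179.9, 0.0, 179.9]
ft_force: [-0.7, 0.2, 0.3]
grip_width: 92.7
```

```bash
python3 -m handwheel '[[[-0.33,-0.33,0],[0,0,0],-1],[[-0.66,-0.66,0],[0,0,0],-1],[[-1,-1,0],[0,0,0],-1],[[-1,-1,0],[0,0,0],-1]]'; python3 -m handwheel '[[[-0.33,-0.33,0.1],[0,0,0],-1],[[-0.66,-0.66,0.3],[0,0,0],-1],[[-0.96,-1,0.5],[0,0,0],-1],[[-0.96,-1,0.5],[0,0,0],-1]]'; python3 -m handwheel '[[[0,-0.4,0],[0,0,0],-1],[[0,-0.8,0],[0,0,0],-1],[[0,-1,0.3],[0,0,0],-1],[[0,-1,0.3],[0,0,0],-1],[[0,-1,0.3],[0,0,0],-1]]'
```

```text
time: 2.15
eef_pos: [389.9, 477.0, 237.7]
ee_rot: [-179.9, 0.1, 179.6]
ft_force: [-0.1, -0.0, -0.8]
grip_width: 92.8
time: 2.55
eef_pos: [488.2, 371.8, 185.6]
ee_rot: [-179.7, 0.1, 179.2]
ft_force: [-0.6, -0.2, 0.8]
grip_width: 93.0
time: 3.05
eef_pos: [486.6, 273.6, 156.1]
ee_rot: [-179.7, 0.0, 179.3]
ft_force: [-0.1, 1.3, -0.2]
grip_width: 92.9
```

```bash
python3 -m handwheel '[[[0.046,-0.066,0.3],[0,0,-0.012],-1],[[0.046,-0.066,0.6],[0,0,-0.012],-1],[[0.046,-0.066,0.7],[0,0,-0.012],-1],[[0.046,-0.066,0.7],[0,0,-0.012],-1],[[0.046,-0.066,0.7],[0,0,-0.012],-1]]'; python3 -c "
from h import *
print(ctrl.read_state()['eef_pos'])
c=cap('top');a=cap('scene');cv2.imwrite('pics/t2.png',np.hstack([cv2.resize(c['pixels'][160:280,120:280],None,fx=2.5,fy=2.5),cv2.resize(a['pixels'][110:230,310:470],None,fx=2.5,fy=2.5)])[:,:,::-1])"
```

```text
time: 3.55
eef_pos: [482.3, 268.2, 87.0]
ee_rot: [-179.8, 0.1, -179.9]
ft_force: [0.2, -0.6, 1.1]
grip_width: 93.3
[482.32529079 268.17963157  86.97685778]
```

View pics/t2.png

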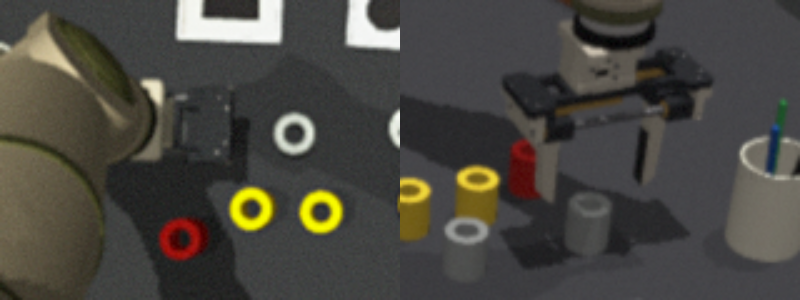

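The scene view (right half) shows the fingers straddling the grey sleeve S1 at about (588,220) in the crop. I'll descend and grip.

```bash
python3 -m handwheel '[[[0,-0.008,0.25],[0,0,0],-1],[[0,-0.008,0.45],[0,0,0],-1],[[0,-0.008,0.59],[0,0,0],-1],[[0,-0.008,0.59],[0,0,0],-1],[[0,-0.008,0.59],[0,0,0],-1]]'; python3 -m handwheel '[[[0,0,0],[0,0,0],0.2],[[0,0,0],[0,0,0],0.4],[[0,0,0],[0,0,0],0.6],[[0,0,0],[0,0,0],1],[[0,0,0],[0,0,0],1],[[0,0,0],[0,0,0],1],[[0,0,0],[0,0,0],1],[[0,0,0],[0,0,0],1]]' 35
```

```text
time: 4.15
eef_pos: [482.9, 266.8, 28.8]
ee_rot: [-179.8, 0.1, -179.9]
ft_force: [-0.2, -0.1, -0.2]
grip_width: 93.0
time: 4.95
eef_pos: [482.9, 266.7, 28.9]
ee_rot: [-179.8, 0.1, -179.9]
ft_force: [-0.9, -0.7, 0.8]
grip_width: 43.9
```

```bash
python3 -m handwheel '[[[0,0,-0.3],[0,0,0],1],[[0,0,-0.7],[0,0,0],1],[[-0.1,-0.1,-1],[0,0,0],1],[[-0.3,-0.4,-1],[0,0,0],1],[[-0.5,-0.8,-1],[0,0,0],1],[[-0.6,-1,-1],[0,0,0],1],[[-0.6,-1,-1],[0,0,0],1]]'; python3 -m handwheel '[[[-0.15,-0.35,0],[0,0,0],1],[[-0.3,-0.7,0],[0,0,0],1],[[-0.45,-1,0],[0,0,0],1],[[-0.45,-1,0],[0,0,0],1]]';python3 -m handwheel '[[[-0.15,-0.35,0],[0,0,0],1],[[-0.3,-0.7,0],[0,0,0],1],[[-0.45,-1,0],[0,0,0],1],[[-0.45,-1,0],[0,0,0],1]]'; python3 -m handwheel '[[[0,-0.35,0],[0,0,0],1],[[0,-0.7,0],[0,0,0],1],[[0,-1,0],[0,0,0],1],[[0,-1,0],[0,0,0],1]]'
```

```text
time: 5.65
eef_pos: [543.9, 162.5, 129.0]
ee_rot: [-179.6, 0.1, 179.7]
ft_force: [-0.7, 0.5, -3.8]
grip_width: 43.7
time: 6.05
eef_pos: [589.7, 57.4, 129.2]
ee_rot: [-179.5, 0.1, 179.4]
ft_force: [-0.4, -0.4, -4.6]
grip_width: 43.5
time: 6.45
eef_pos: [634.7, -48.0, 129.5]
ee_rot: [-179.4, 0.2, 179.0]
ft_force: [-0.2, 0.0, -3.7]
grip_width: 43.6
time: 6.85
eef_pos: [631.8, -152.4, 130.0]
ee_rot: [-179.2, 0.1, 178.7]
ft_force: [0.4, -0.0, -5.1]
grip_width: 43.7
```

```bash
python3 -m handwheel '[[[-0.03,-0.35,0],[-0.006,0,-0.01],1],[[-0.052,-0.7,0],[-0.013,0,-0.022],1],[[-0.052,-0.86,0.2],[-0.013,0,-0.022],1],[[-0.052,-0.86,0.4],[-0.013,0,-0.022],1],[[-0.052,-0.86,0.5],[-0.013,0,-0.022],1],[[-0.052,-0.86,0.5],[-0.013,0,-0.022],1]]'
```

```text
time: 7.45
eef_pos: [634.3, -236.6, 78.9]
ee_rot: [179.9, -0.1, -179.8]
ft_force: [-0.2, 0.9, -4.4]
grip_width: 43.8
```

```bash
python3 -m handwheel '[[[-0.007,-0.022,0.2],[0,0,0],1],[[-0.007,-0.022,0.39],[0,0,0],1],[[-0.007,-0.022,0.39],[0,0,0],1],[[-0.007,-0.022,0.39],[0,0,0],1]]'; python3 -c "
from h import *
print(ctrl.read_state()['eef_pos'])
c=cap('top');a=cap('scene')
cv2.imwrite('pics/t3.png',np.hstack([ortho(c,575,695,-290,-110,58,2.2),ortho(a,575,695,-290,-110,58,2.2)])[:,:,::-1])
cv2.imwrite('pics/t3b.png',np.hstack([ortho(c,575,695,-290,-110,8,2.2),ortho(a,575,695,-290,-110,8,2.2)])[:,:,::-1])"
```

```text
time: 7.85
eef_pos: [635.4, -237.6, 40.5]
ee_rot: [179.8, -0.1, -179.8]
ft_force: [1.1, 0.2, -4.5]
grip_width: 43.8
[ 635.36077794 -237.6117142    40.48311696]
```

View pics/t3.png

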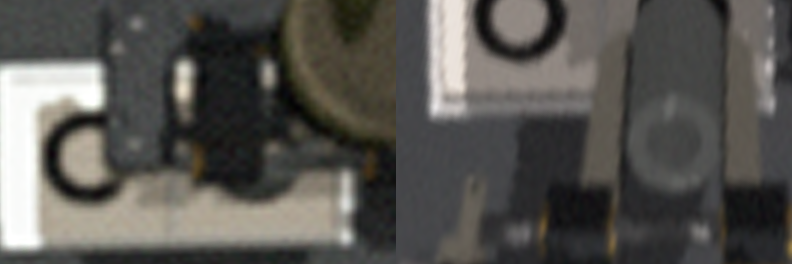

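View pics/t3b.png

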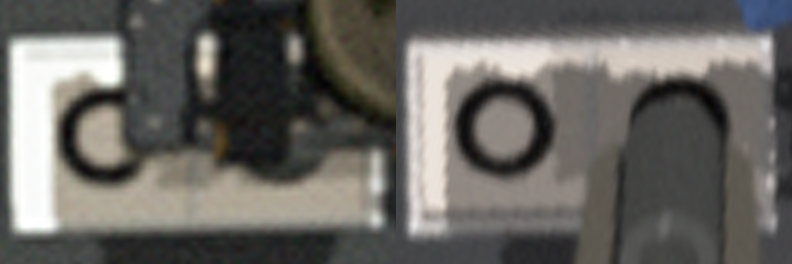

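The scene view shows the held sleeve over the right ring, about 1.5 mm towards +y. I'll correct that and lower to the floor.

```bash
python3 -m handwheel '[[[0.006,-0.014,0.02],[0,0,0],1],[[0.006,-0.014,0.05],[0,0,0],1],[[0.006,-0.014,0.08],[0,0,0],1],[[0.006,-0.014,0.083],[0,0,0],1],[[0.006,-0.014,0.083],[0,0,0],1],[[0.006,-0.014,0.083],[0,0,0],1]]'
```

```text
time: 8.55
eef_pos: [635.2, -239.7, 32.9]
ee_rot: [179.9, -0.1, -179.8]
ft_force: [0.6, -0.2, -3.9]
grip_width: 44.0
```

```bash
python3 -m handwheel '[[[0.004,0.005,0.005],[0,0,0],1],[[0.004,0.005,0.01],[0,0,0],1],[[0.004,0.005,0.013],[0,0,0],1],[[0.004,0.005,0.013],[0,0,0],1]]'
```

```text
time: 8.95
eef_pos: [634.8, -239.1, 32.0]
ee_rot: [179.9, -0.1, -179.8]
ft_force: [-1.6, 1.4, 3.2]
grip_width: 43.9
```

Contact is made (Fz from -4 to +3). Release partway and go up.

```bash
python3 -m handwheel '[[[0,0,0],[0,0,0],0],[[0,0,0],[0,0,0],-0.3],[[0,0,0],[0,0,0],-0.35],[[0,0,0],[0,0,0],-0.35]]'; python3 -m handwheel '[[[0,0,-0.1],[0,0,0],-0.35],[[0,0,-0.3],[0,0,0],-0.35],[[0,0,-0.7],[0,0,0],-0.6],[[0,0,-1],[0,0,0],-1],[[-0.0,0.4,-1],[0,0,0],-1],[[0.1,0.8,-1],[0,0,0],-1],[[0.3,1,-1],[0,0,0],-1],[[0.4,1,-1],[0,0,0],-1]]'; python3 -m handwheel '[[[0.1,0.35,0],[0,0,0],-1],[[0.2,0.7,0],[0,0,0],-1],[[0.3,1,0],[0,0,0],-1],[[0.3,1,0],[0,0,0],-1]]'
```

```text
time: 9.35
eef_pos: [634.9, -239.2, 32.0]
ee_rot: [179.9, -0.0, -179.8]
ft_force: [-1.1, 0.7, 0.1]
grip_width: 61.6
time: 10.15
eef_pos: [593.7, -135.6, 133.2]
ee_rot: [179.8, -0.0, -179.5]
ft_force: [-0.6, 0.9, 0.1]
grip_width: 93.0
time: 10.55
eef_pos: [562.0, -32.1, 134.3]
ee_rot: [179.7, -0.0, -179.2]
ft_force: [0.7, -0.4, 0.4]
grip_width: 92.7
```

```bash
cat > chk.py <<'E'
from h import *
import sys
# tiles at a height around a spot, both cameras: chk.py name x y z half
n,x,y,z,hf=sys.argv[1],*map(float,sys.argv[2:6]); s=380/(2*hf)
T=[]
for k in("top","scene"):
    o=ortho(cap(k),x-hf,x+hf,y-hf,y+hf,z,s)[:,:,::-1].copy(); k=o.shape[0]//2
    cv2.line(o,(k,0),(k,8),(0,0,255),1);cv2.line(o,(0,k),(8,k),(0,0,255),1);T.append(o)
cv2.imwrite(f"pics/{n}.png",np.hstack(T)); print("px/mm",s,ctrl.read_state()['eef_pos'].round(1))
E
python3 chk.py a1 634.1 -238.8 53 40; python3 chk.py a1f 634.1 -238.8 3 40
```

```text
px/mm 4.75 [563.2 -36.1 134.1]
px/mm 4.75 [563.4 -37.4 133.9]
```

View pics/a1.png

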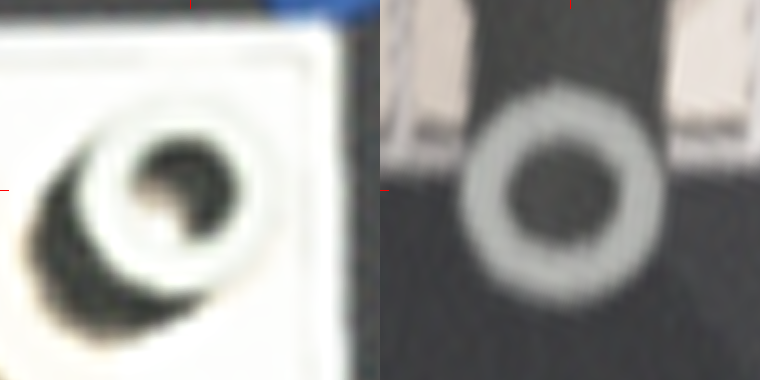

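View pics/a1f.png

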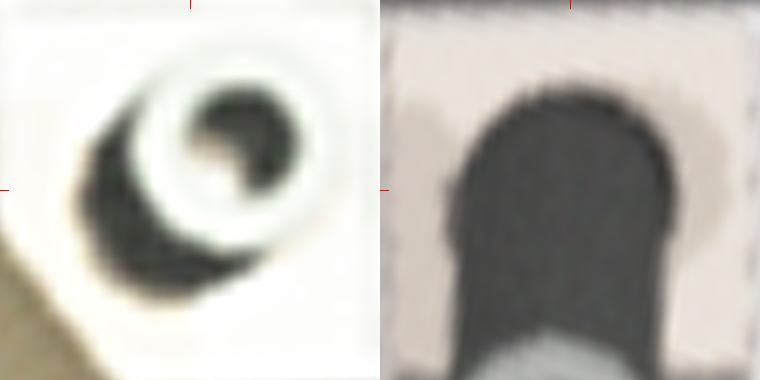

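Sleeve 1 is set on its ring within about 1.3 mm in both views (centre in the tiles at (186,187) and (182,192)). The offset is camera y ≈ TCP y + 1.2, which I'll apply from here. Now S2.

```bash
python3 -m handwheel '[[[0.15,0.35,0],[0,0,0.01],-1],[[0.3,0.7,0],[0,0,0.013],-1],[[0.5,1,0],[0,0,0.013],-1],[[0.5,1,0],[0,0,0.013],-1]]'; python3 -m handwheel '[[[0.15,0.35,0],[0,0,0],-1],[[0.28,0.65,0.2],[0,0,0],-1],[[0.28,0.67,0.4],[0,0,0],-1],[[0.28,0.67,0.4],[0,0,0],-1]]'
```

```text
time: 11.15
eef_pos: [511.0, 64.9, 134.2]
ee_rot: [179.8, -0.1, 179.8]
ft_force: [1.1, -0.0, -0.2]
grip_width: 93.3
time: 11.55
eef_pos: [483.0, 131.5, 92.9]
ee_rot: [179.9, -0.2, 179.8]
ft_force: [0.2, -0.6, 0.6]
grip_width: 92.8
```

```bash
python3 -m handwheel '[[[-0.02,0.004,0.2],[0,0,0],-1],[[-0.02,0.004,0.45],[0,0,0],-1],[[-0.02,0.004,0.64],[0,0,0],-1],[[-0.02,0.004,0.64],[0,0,0],-1],[[-0.02,0.004,0.64],[0,0,0],-1]]'; python3 -m handwheel '[[[0,0,0],[0,0,0],0.2],[[0,0,0],[0,0,0],0.4],[[0,0,0],[0,0,0],0.6],[[0,0,0],[0,0,0],1],[[0,0,0],[0,0,0],1],[[0,0,0],[0,0,0],1],[[0,0,0],[0,0,0],1]]' 35; python3 -m handwheel '[[[0,0,-0.3],[0,0,0],1],[[0,0,-0.7],[0,0,0],1],[[-0.1,-0.1,-1],[0,0,0],1],[[-0.3,-0.4,-1],[0,0,0],1],[[-0.5,-0.8,-1],[0,0,0],1],[[-0.6,-1,-1],[0,0,0],1],[[-0.6,-1,-1],[0,0,0],1]]'; python3 -m handwheel '[[[-0.2,-0.35,0],[0,0,0],1],[[-0.4,-0.7,0],[0,0,0],1],[[-0.6,-1,0],[0,0,0],1],[[-0.6,-1,0],[0,0,0],1]]'
```

```text
time: 12.05
eef_pos: [485.5, 130.6, 29.4]
ee_rot: [179.9, -0.2, 179.7]
ft_force: [1.0, -1.0, -0.3]
grip_width: 93.0
time: 12.75
eef_pos: [485.6, 131.0, 29.4]
ee_rot: [179.9, -0.2, 179.7]
ft_force: [-0.9, 0.9, 1.3]
grip_width: 43.7
time: 13.45
eef_pos: [546.2, 26.2, 128.5]
ee_rot: [180.0, -0.2, 179.4]
ft_force: [-0.2, 0.6, -4.3]
grip_width: 43.8
time: 13.85
eef_pos: [606.6, -79.3, 127.5]
ee_rot: [-179.9, -0.2, 179.1]
ft_force: [-0.9, -0.0, -5.0]
grip_width: 43.8
```

```bash
python3 -m handwheel '[[[-0.12,-0.35,0],[0,0,-0.01],1],[[-0.285,-0.7,0],[0,0,-0.015],1],[[-0.285,-0.8,0.2],[0,0,-0.015],1],[[-0.285,-0.8,0.6],[0,0,-0.015],1],[[-0.285,-0.8,0.8],[0,0,-0.015],1],[[-0.285,-0.8,0.8],[0,0,-0.015],1],[[-0.285,-0.8,0.8],[0,0,-0.015],1]]'
```

```text
time: 14.55
eef_pos: [633.2, -158.8, 47.3]
ee_rot: [-179.9, -0.3, -180.0]
ft_force: [0.4, 0.3, -4.1]
grip_width: 43.9
```

```bash
python3 -m handwheel '[[[-0.006,-0.012,0.05],[0,0.005,0],1],[[-0.006,-0.012,0.1],[0,0.005,0],1],[[-0.006,-0.012,0.13],[0,0.005,0],1],[[-0.006,-0.012,0.145],[0,0.005,0],1],[[-0.006,-0.012,0.15],[0,0.005,0],1],[[-0.006,-0.012,0.15],[0,0.005,0],1]]'
```

```text
time: 15.15
eef_pos: [633.7, -160.0, 32.6]
ee_rot: [-179.9, -0.6, -180.0]
ft_force: [-0.9, 0.2, -2.0]
grip_width: 43.8
```

```bash
python3 -m handwheel '[[[0,0,0],[0,-0.01,0],1],[[0,0,0.005],[0,-0.01,0],1],[[0,0,0.008],[0,-0.01,0],1],[[0,0,0.008],[0,-0.01,0],1]]';  python3 -m handwheel '[[[0,0,0],[0,0,0],0],[[0,0,0],[0,0,0],-0.3],[[0,0,0],[0,0,0],-0.35],[[0,0,0],[0,0,0],-0.35]]'; python3 -m handwheel '[[[0,0,-0.1],[0,0,0],-0.35],[[0,0,-0.3],[0,0,0],-0.35],[[0,0,-0.7],[0,0,0],-0.6],[[0,0,-1],[0,0,0],-1],[[0.2,0.3,-1],[0,0,0],-1],[[0.4,0.7,-1],[0,0,0],-1],[[0.6,1,-1],[0,0,0],-1],[[0.6,1,-1],[0,0,0],-1]]'; python3 chk.py a2 632.8 -158.8 53 40
```

```text
time: 15.55
eef_pos: [634.1, -160.1, 32.5]
ee_rot: [-179.9, 0.1, -180.0]
ft_force: [-1.2, 0.1, 4.7]
grip_width: 44.0
time: 15.95
eef_pos: [634.1, -160.0, 32.4]
ee_rot: [-179.9, 0.1, -180.0]
ft_force: [0.2, -0.4, -0.5]
grip_width: 62.0
time: 16.75
eef_pos: [571.5, -55.2, 133.0]
ee_rot: [180.0, 0.0, -179.6]
ft_force: [0.1, -0.5, -0.2]
grip_width: 92.8
px/mm 4.75 [574.1 -59.4 133. ]
```

View pics/a2.png

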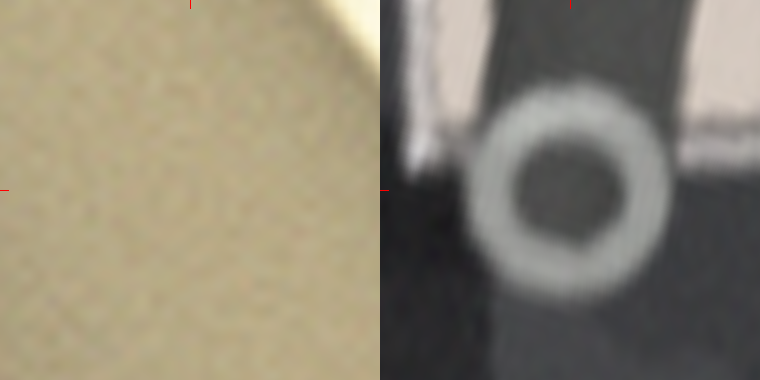

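Sleeve 2 is within about 1.2 mm of its ring in the scene view (the arm hides it in the top view). Next, spindle P1.

```bash
python3 -m handwheel '[[[0.3,0.3,0],[0,0,0.007],-1],[[0.6,0.5,0],[0,0,0.007],-1],[[0.78,0.65,0],[0,0,0.007],-1],[[0.78,0.65,0.1],[0,0,0.007],-1],[[0.78,0.65,0.1],[0,0,0.007],-1]]'
```

```text
time: 17.35
eef_pos: [496.8, 4.5, 122.1]
ee_rot: [-179.9, 0.2, 179.7]
ft_force: [0.4, 0.3, -0.1]
grip_width: 92.9
```

```bash
python3 -m handwheel '[[[0.011,0.013,0.2],[0,0,0],-1],[[0.011,0.013,0.5],[0,0,0],-1],[[0.011,0.013,0.7],[0,0,0],-0.6],[[0.011,0.013,0.8],[0,0,0],-0.3],[[0.011,0.013,0.8],[0,0,0],0],[[0.011,0.013,0.8],[0,0,0],0]]'; python3 -m handwheel '[[[0,0,0],[0,0,0],0.2],[[0,0,0],[0,0,0],0.4],[[0,0,0],[0,0,0],0.6],[[0,0,0],[0,0,0],1],[[0,0,0],[0,0,0],1],[[0,0,0],[0,0,0],1],[[0,0,0],[0,0,0],1]]' 35
```

```text
time: 17.95
eef_pos: [496.5, 5.1, 42.4]
ee_rot: [-179.9, 0.2, 179.6]
ft_force: [0.5, -0.7, 0.5]
grip_width: 65.2
time: 18.65
eef_pos: [496.5, 5.2, 42.5]
ee_rot: [-179.9, 0.2, 179.6]
ft_force: [-0.3, -0.2, 3.3]
grip_width: 16.7
```

The width of 16.7 is a bit under 18, so I'll look at the grasp.

```bash
python3 - <<'E'
from h import *
a=cap('scene')
p=proj(a,[[496.5,5.2,42.5],[495,7,72],[495,7,0]]);print(p.round(1))
u,v=p[0].astype(int)
o=cv2.resize(a['pixels'][v-50:v+30,u-50:u+50],None,fx=7,fy=7,interpolation=cv2.INTER_CUBIC)
cv2.imwrite('pics/g1.png',o[:,:,::-1])
E
```

```text
[[287.7 216.9]
 [288.  206.5]
 [288.5 230.1]]
```

View pics/g1.png

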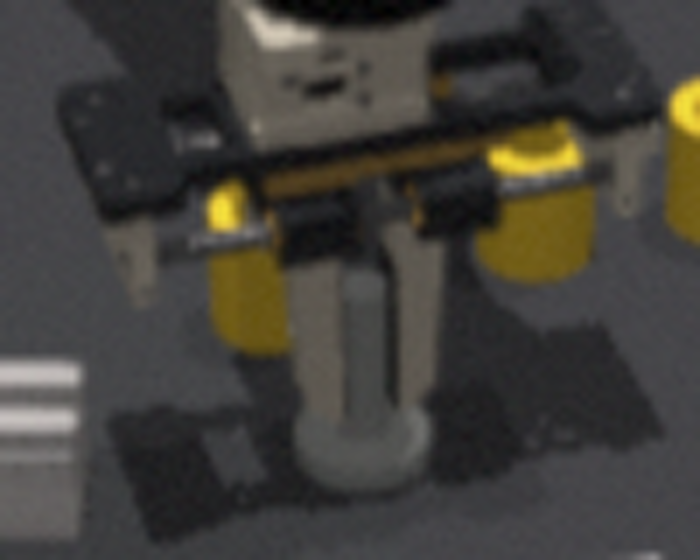

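```bash
python3 - <<'E'
from h import *
a=cap('scene'); W=a['W']
for v in (208,212,216,220,224):
    print(v,[(u,*W[v,u].round(0).astype(int).tolist()) for u in range(277,301) if abs(W[v,u,0]-500)<40])
E
```

```text
208 [(278, 499, -19, 76), (279, 500, -17, 77), (280, 508, -16, 82), (281, 507, -14, 81), (282, 506, -11, 80), (283, 506, -9, 79), (284, 504, -6, 77), (285, 506, -4, 78), (286, 501, 0, 74), (287, 502, 2, 74), (288, 501, 5, 72), (289, 501, 7, 72), (290, 502, 10, 72), (291, 504, 11, 73), (292, 500, 15, 69), (293, 506, 16, 74), (294, 507, 18, 74), (295, 505, 21, 72), (296, 508, 23, 73), (297, 506, 26, 71), (298, 505, 29, 70), (299, 501, 32, 66)]
212 [(278, 494, -18, 61), (279, 502, -18, 67), (280, 505, -16, 69), (281, 505, -13, 68), (282, 503, -11, 66), (283, 507, -9, 68), (284, 505, -6, 66), (285, 506, -4, 66), (286, 497, 1, 59), (287, 502, 2, 62), (288, 503, 4, 62), (289, 503, 7, 62), (290, 503, 9, 61), (291, 503, 12, 60), (292, 501, 15, 58), (293, 506, 16, 62), (294, 504, 19, 59), (295, 504, 21, 59), (296, 506, 23, 60), (297, 504, 26, 58), (298, 508, 28, 60)]
216 [(278, 490, -17, 46), (279, 495, -16, 49), (280, 506, -16, 57), (281, 507, -14, 57), (282, 506, -11, 56), (283, 507, -9, 56), (284, 505, -6, 54), (285, 507, -4, 55), (286, 502, 0, 50), (287, 506, 1, 53), (288, 501, 5, 49), (2
[... 379 characters left out ...]
), (289, 503, 6, 37), (290, 506, 8, 40), (291, 505, 11, 38), (292, 500, 15, 33), (293, 504, 16, 36), (294, 508, 17, 38), (295, 510, 19, 39), (296, 506, 23, 36), (297, 504, 26, 33), (298, 506, 28, 34), (299, 467, 43, 2), (300, 466, 46, 0)]
224 [(278, 461, -10, -3), (279, 464, -9, 0), (280, 485, -11, 16), (281, 506, -15, 33), (282, 507, -12, 33), (283, 506, -10, 31), (284, 506, -7, 31), (285, 506, -5, 30), (286, 500, -1, 25), (287, 502, 1, 26), (288, 502, 4, 25), (289, 504, 6, 26), (290, 506, 8, 27), (291, 502, 12, 23), (292, 486, 19, 10), (293, 509, 14, 28), (294, 512, 16, 29), (295, 509, 19, 26), (296, 491, 28, 11), (297, 479, 34, 0), (298, 479, 36, 0), (299, 482, 38, 2), (300, 480, 41, -1)]
```

Depth puts the stem about 4 mm behind the pad centre. I'll regrip with the pads shifted back.

```bash
python3 -m handwheel '[[[0,0,0],[0,0,0],0.4],[[0,0,0],[0,0,0],0.4],[[0.035,0,0],[0,0,0],0.4],[[0.035,0,0],[0,0,0],0.4],[[0.035,0,0],[0,0,0],0.4]]'; python3 -m handwheel '[[[0,0,0],[0,0,0],0.6],[[0,0,0],[0,0,0],1],[[0,0,0],[0,0,0],1],[[0,0,0],[0,0,0],1],[[0,0,0],[0,0,0],1],[[0,0,0],[0,0,0],1]]' 35;python3 - <<'E'
from h import *
a=cap('scene'); W=a['W'][206:224]
print(np.median(W[:,281:285,0]),np.median(W[:,287:291,0]),np.median(W[:,293:297,0]))
E
```

```text
time: 19.25
eef_pos: [492.8, 5.2, 42.4]
ee_rot: [-179.9, 0.2, 179.6]
ft_force: [0.7, 0.1, 0.7]
grip_width: 27.9
time: 19.85
eef_pos: [492.9, 5.2, 42.5]
ee_rot: [-179.9, 0.2, 179.6]
ft_force: [0.2, 0.5, 0.1]
grip_width: 16.8
502.28031320045795 502.7430931643758 503.25449348709174
```

```bash
python3 -m handwheel '[[[0,0,-0.2],[0,0,0],1],[[0,0,-0.5],[0,0,-0.007],1],[[-0.2,0.1,-0.6],[0,0,-0.007],1],[[-0.6,0.2,-0.6],[0,0,-0.007],1],[[-1,0.28,-0.6],[0,0,-0.007],1],[[-1,0.28,-0.6],[0,0,-0.007],1],[[-1,0.28,-0.6],[0,0,-0.007],1]]'; python3 -m handwheel '[[[-0.2,0,0],[0,0,0],1],[[-0.32,0,0.2],[0,0,0],1],[[-0.32,0,0.35],[0,0,0],1],[[-0.32,0,0.45],[0,0,0],1],[[-0.32,0,0.45],[0,0,0],1]]'
```

```text
time: 20.6
eef_pos: [592.7, 32.7, 102.0]
ee_rot: [-179.8, 0.1, -179.9]
ft_force: [-0.2, -0.1, -2.3]
grip_width: 17.0
time: 21.1
eef_pos: [622.2, 32.4, 55.3]
ee_rot: [-179.8, -0.2, -179.9]
ft_force: [0.1, 0.3, -2.3]
grip_width: 16.8
```

```bash
python3 -m handwheel '[[[-0.05,0.022,0.04],[-0.003,-0.003,0],1],[[-0.05,0.022,0.07],[-0.003,-0.003,0],1],[[-0.05,0.022,0.07],[-0.003,-0.003,0],1],[[-0.05,0.022,0.07],[-0.003,-0.003,0],1]]'; python3 chk.py p1 629.3 36 3 40
```

```text
time: 21.5
eef_pos: [627.2, 34.6, 48.5]
ee_rot: [-180.0, 0.0, -179.9]
ft_force: [0.4, -0.4, -2.0]
grip_width: 17.2
px/mm 4.75 [627.3  34.5  48.6]
```

View pics/p1.png

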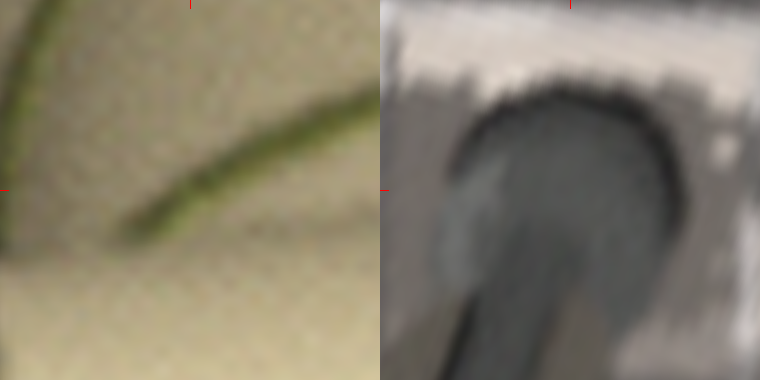

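After allowing for the flange being 3 mm up, it lies concentric with the disc in the scene view. Lower and release.

```bash
python3 -m handwheel '[[[0,0,0.015],[0,0,0],1],[[0,0,0.028],[0,0,0],1],[[0,0,0.033],[0,0,0],1],[[0,0,0.033],[0,0,0],1],[[0,0,0.033],[0,0,0],1]]'
```

```text
time: 22.1
eef_pos: [627.3, 34.5, 45.5]
ee_rot: [-180.0, 0.1, -179.9]
ft_force: [-0.8, 0.0, 3.7]
grip_width: 16.7
```

```bash
python3 -m handwheel '[[[0,0,0],[0,0,0],0.5],[[0,0,0],[0,0,0],0.2],[[0,0,0],[0,0,0],0.2],[[0,0,-0.1],[0,0,0],0.2],[[0,0,-0.4],[0,0,0],0.2],[[0,0,-0.8],[0,0,0],-0.3],[[0.3,-0.3,-0.85],[0,0,0],-1],[[0.5,-0.7,-0.85],[0,0,0],-1],[[0.6,-1,-0.85],[0,0,0],-1],[[0.6,-1,-0.85],[0,0,0],-1]]'; python3 chk.py p1b 629.3 36 3 40; python3 -m handwheel '[[[0.2,-0.35,0],[0,0,0],-1],[[0.4,-0.7,0],[0,0,0],-1],[[0.6,-1,0],[0,0,0],-1],[[0.6,-1,0],[0,0,0],-1]]'; python3 -m handwheel '[[[0.2,-0.35,0],[0,0,0],-1],[[0.4,-0.7,0],[0,0,0],-1],[[0.55,-0.9,0],[0,0,0],-1],[[0.55,-0.9,0],[0,0,0],-1]]'
```

```text
time: 23.1
eef_pos: [565.5, -70.8, 131.4]
ee_rot: [-179.8, 0.0, 179.7]
ft_force: [-0.1, 0.1, 0.1]
grip_width: 72.2
px/mm 4.75 [567.6 -66.2 131.3]
time: 23.6
eef_pos: [505.2, -169.2, 131.2]
ee_rot: [-179.9, 0.0, 179.7]
ft_force: [-0.4, -0.1, 0.3]
grip_width: 93.2
time: 24.0
eef_pos: [448.8, -260.6, 131.4]
ee_rot: [-179.9, -0.0, 179.5]
ft_force: [-0.2, 0.6, 0.1]
grip_width: 92.7
```

View pics/p1b.png

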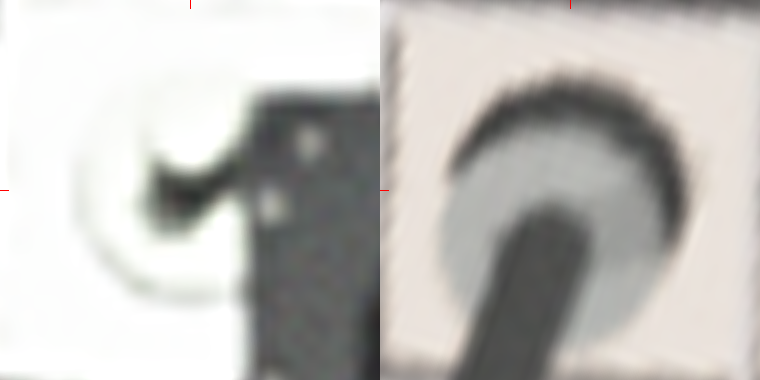

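P1 sits on its disc within about 2 mm. Now P2.

```bash
python3 -m handwheel '[[[0.055,-0.048,0.2],[0,0,-0.008],-1],[[0.055,-0.048,0.5],[0,0,-0.008],-1],[[0.055,-0.048,0.75],[0,0,-0.008],-0.6],[[0.055,-0.048,0.89],[0,0,-0.008],-0.3],[[0.055,-0.048,0.89],[0,0,-0.008],0],[[0.055,-0.048,0.89],[0,0,-0.008],0],[[0.055,-0.048,0.89],[0,0,-0.008],0.2]]'; python3 -m handwheel '[[[0,0,0],[0,0,0],0.4],[[0,0,0],[0,0,0],0.6],[[0,0,0],[0,0,0],1],[[0,0,0],[0,0,0],1],[[0,0,0],[0,0,0],1],[[0,0,0],[0,0,0],1]]' 35;python3 - <<'E'
from h import *
a=cap('scene'); p=proj(a,[443,-265,45])[0].round().astype(int);print(p)
W=a['W'][p[1]-6:p[1]+10]
for d in range(-9,10): print(d,np.median(W[:,p[0]+d],axis=0).round())
E
```

```text
time: 24.7
eef_pos: [444.4, -265.0, 43.2]
ee_rot: [-179.9, 0.1, -179.9]
ft_force: [-0.2, -0.1, 0.5]
grip_width: 57.5
time: 25.3
eef_pos: [444.4, -265.2, 43.3]
ee_rot: [-179.9, 0.1, -179.9]
ft_force: [0.4, -0.9, 1.2]
grip_width: 16.9
[172 225]
-9 [ 452. -286.   53.]
-8 [ 453. -284.   53.]
-7 [ 455. -281.   52.]
-6 [ 454. -279.   50.]
-5 [nan nan nan]
-4 [ 452. -275.   50.]
-3 [ 453. -272.   47.]
-2 [ 452. -270.   47.]
-1 [ 454. -268.   48.]
0 [ 454. -266.   48.]
1 [ 454. -263.   49.]
2 [ 454. -261.   45.]
3 [ 454. -259.   47.]
4 [ 452. -257.   43.]
5 [ 452. -254.   44.]
6 [ 454. -252.   44.]
7 [ 454. -250.   44.]
8 [ 454. -248.   44.]
9 [ 453. -245.   44.]
```

```bash
python3 -m handwheel '[[[0,0,-0.2],[0,0,0],1],[[0,0,-0.5],[0,0,0],1],[[-0.05,0.1,-0.8],[0,0,0],1],[[-0.2,0.35,-0.8],[0,0,0],1],[[-0.4,0.7,-0.8],[0,0,0],1],[[-0.6,1,-0.8],[0,0,0],1],[[-0.6,1,-0.8],[0,0,0],1]]'; python3 -m handwheel '[[[-0.2,0.35,0],[0,0,0],1],[[-0.5,0.7,0],[0,0,0],1],[[-0.8,1,0],[0,0,0],1],[[-0.8,1,0],[0,0,0],1],[[-0.8,1,0],[0,0,0],1]]'
```

```text
time: 26.05
eef_pos: [507.2, -159.8, 123.2]
ee_rot: [-180.0, 0.2, -179.5]
ft_force: [0.1, -0.5, -2.4]
grip_width: 16.7
time: 26.55
eef_pos: [586.1, -58.7, 122.8]
ee_rot: [-180.0, 0.1, -179.4]
ft_force: [0.1, -0.3, -2.4]
grip_width: 16.4
```

```bash
python3 -m handwheel '[[[-0.2,0.1,0],[0,0,0.01],1],[[-0.36,0.13,0.2],[0,0,0.01],1],[[-0.36,0.13,0.5],[0,0,0.01],1],[[-0.36,0.13,0.7],[0,0,0.01],1],[[-0.36,0.13,0.7],[0,0,0.01],1],[[-0.36,0.13,0.7],[0,0,0.01],1]]'
```

```text
time: 27.15
eef_pos: [621.2, -46.8, 52.9]
ee_rot: [-179.9, 0.0, 179.9]
ft_force: [-0.6, 0.5, -1.8]
grip_width: 17.0
```

```bash
python3 -m handwheel '[[[-0.008,0.016,0.02],[0,0,0],1],[[-0.008,0.016,0.045],[0,0,0],1],[[-0.008,0.016,0.045],[0,0,0],1],[[-0.008,0.016,0.058],[0,0,0],1],[[-0.008,0.016,0.067],[0,0,0],1],[[-0.008,0.016,0.067],[0,0,0],1]]'; python3 chk.py p2 625 -44 3 40
```

```text
time: 27.75
eef_pos: [622.1, -45.2, 46.4]
ee_rot: [-179.9, 0.1, 179.9]
ft_force: [-0.9, 1.3, 1.0]
grip_width: 16.7
px/mm 4.75 [622.1 -45.2  46.3]
```

View pics/p2.png

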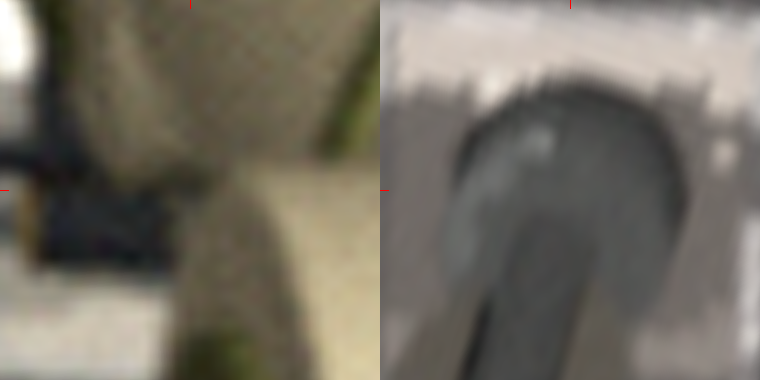

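```bash
python3 -m handwheel '[[[0,0,0.005],[0,0,0],1],[[0,0,0.005],[0,0,0],1],[[0,0,0.005],[0,0,0],0.5],[[0,0,0.005],[0,0,0],0.2],[[0,0,0.005],[0,0,0],0.2],[[0,0,-0.1],[0,0,0],0.2],[[0,0,-0.4],[0,0,0],0.2],[[0,0,-0.8],[0,0,0],0],[[0.3,0,-0.85],[0,0,0],-0.5],[[0.6,0,-0.85],[0,0,0],-1],[[0.6,0,-0.85],[0,0,0],-1]]'; python3 - <<'E'
from h import *
print(ctrl.read_state()['joint_positions'].round(1))
for n in("top","scene"):
    c=cap(n); o=ortho(c,435,535,-175,-75,48,5); g=cv2.cvtColor(o,cv2.COLOR_RGB2GRAY)
    b=(g>(150 if n=="top" else 120)).astype(np.uint8)
    if n=="scene": b=cv2.morphologyEx(b,cv2.MORPH_CLOSE,np.ones((75,75)))
    cs=max(cv2.findContours(b,cv2.RETR_EXTERNAL,cv2.CHAIN_APPROX_NONE)[0],key=cv2.contourArea)
    (x,y),(w,h),an=cv2.minAreaRect(cs); print(n,535-y/5,-75-x/5,w/5,h/5,an)
E
python3 chk.py p2b 625 -44 3 40
```

```text
time: 28.95
eef_pos: [558.3, -45.4, 132.4]
ee_rot: [-179.9, -0.1, 179.9]
ft_force: [-0.2, -1.0, -0.0]
grip_width: 64.3
[  5.1  31.6  -9.1 118.3   9.4  30.9  79.1]
top 523.9 -145.3 22.2 51.4 90.0
scene 490.119091796875 -125.06563720703124 67.54134521484374 55.4298095703125 18.16595458984375
px/mm 4.75 [563.3 -44.9 131.7]
```

View pics/p2b.png

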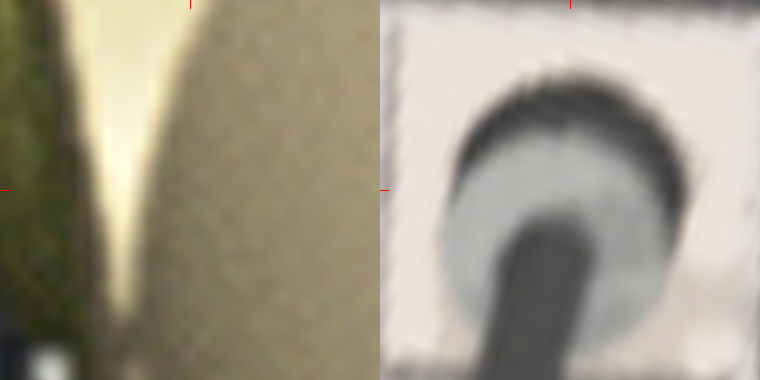

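P2 is on its disc within about 1 mm. The block's long axis is 18.2° clockwise from y, so the tool goes to yaw 71.8. Turn while travelling.

```bash
python3 -m handwheel '[[[0.1,-0.1,0],[0,0,0.13],-1],[[0.2,-0.2,0],[0,0,0.26],-1],[[0.4,-0.4,0],[0,0,0.4],-1],[[0.5,-0.5,0],[0,0,0.53],-1],[[0.6,-0.6,0],[0,0,0.66],-1],[[0.79,-0.8,0],[0,0,0.8],-1],[[0.79,-0.8,0],[0,0,0.9],-1],[[0.79,-0.8,0],[0,0,0.9],-1],[[0.79,-0.8,0],[0,0,0.9],-1]]'; python3 -m handwheel '[[[0,0,0],[0,0,0.13],-1],[[0,0,0],[0,0,0.26],-1],[[0,0,0],[0,0,0.4],-1],[[0,0,0],[0,0,0.53],-1],[[0,0,0],[0,0,0.66],-1],[[0,0,0],[0,0,0.8],-1],[[0,0,0],[0,0,0.9],-1],[[0,0,0],[0,0,0.9],-1],[[0,0,0],[0,0,0.9],-1]]'
cat > to.py <<'E'
from h import *
from scipy.spatial.transform import Rotation as Ro
import sys
x,y,z,yaw=map(float,sys.argv[1:]); s=ctrl.read_state()
R=Ro.from_euler('xyz',s['ee_rot'],degrees=True); T=Ro.from_euler('xyz',[180,0,yaw],degrees=True)
print(s['eef_pos'].round(1),s['ee_rot'].round(1),"shift",(R.inv().apply(np.array([x,y,z])-s['eef_pos'])/100).round(3),"turn",((R.inv()*T).as_rotvec(degrees=True)/60).round(3))
E
python3 to.py 484 -125 26 71.8
```

```text
time: 30.05
eef_pos: [485.2, -124.4, 131.5]
ee_rot: [179.9, 0.1, 126.1]
ft_force: [0.7, 0.5, 0.3]
grip_width: 92.4
time: 30.95
eef_pos: [485.7, -124.0, 131.3]
ee_rot: [179.8, 0.0, 72.4]
ft_force: [0.1, 0.2, -0.1]
grip_width: 93.0
[ 485.7 -124.   131.3] [179.8   0.   72.4] shift [-0.015 -0.016  1.053] turn [0.003 0.    0.011]
```

```bash
python3 -m handwheel '[[[-0.015,-0.016,0.2],[0.003,0,0.011],-1],[[-0.015,-0.016,0.5],[0.003,0,0.011],-1],[[-0.015,-0.016,0.7],[0.003,0,0.011],-1],[[-0.015,-0.016,0.7],[0.003,0,0.011],-1],[[-0.015,-0.016,0.7],[0.003,0,0.011],-1]]'; python3 to.py 484 -125 26 71.8; python3 - <<'E'
from h import *
a=cap('scene'); p=proj(a,[484,-124,50])[0].astype(int);u,v=p
cv2.imwrite('pics/b1.png',cv2.resize(a['pixels'][v-50:v+40,u-60:u+60],None,fx=6,fy=6,interpolation=cv2.INTER_CUBIC)[:,:,::-1])
E
```

```text
time: 31.45
eef_pos: [483.8, -125.1, 61.4]
ee_rot: [-179.9, -0.0, 71.9]
ft_force: [0.4, -0.0, 0.4]
grip_width: 93.2
[ 483.8 -125.1   61.4] [-179.9   -0.    71.9] shift [0.001 0.001 0.354] turn [-0.001 -0.     0.001]
```

View pics/b1.png

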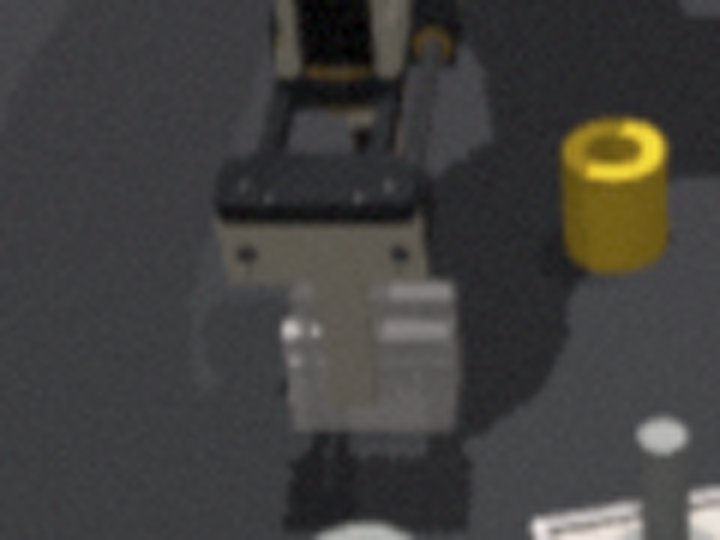

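The front finger stands clear in front of the block, aligned with its width. Descend and grip.

```bash
python3 -m handwheel '[[[0,0,0.15],[0,0,0],-1],[[0,0,0.3],[0,0,0],-1],[[0,0,0.35],[0,0,0],-1],[[0,0,0.35],[0,0,0],-1],[[0,0,0.35],[0,0,0],-0.5]]'; python3 -m handwheel '[[[0,0,0],[0,0,0],-0.2],[[0,0,0],[0,0,0],0],[[0,0,0],[0,0,0],0.2],[[0,0,0],[0,0,0],0.5],[[0,0,0],[0,0,0],1],[[0,0,0],[0,0,0],1],[[0,0,0],[0,0,0],1],[[0,0,0],[0,0,0],1]]' 30
```

```text
time: 32.0
eef_pos: [484.5, -125.3, 27.7]
ee_rot: [179.9, -0.0, 71.9]
ft_force: [0.2, 0.2, 1.6]
grip_width: 88.5
time: 32.8
eef_pos: [484.4, -125.3, 27.7]
ee_rot: [180.0, -0.0, 71.9]
ft_force: [0.4, 0.1, 0.2]
grip_width: 36.0
```

```bash
python3 -m handwheel '[[[0,0,-0.2],[0,0,0],1],[[0,0,-0.5],[0,0,0],1],[[0,0,-0.8],[0,0,-0.1],1],[[0,0,-1],[0,0,-0.2],1],[[0,0,-1],[0,0,-0.285],1],[[0,0,-1],[0,0,-0.285],1],[[0,0,-1],[0,0,-0.285],1]]'; python3 to.py 634.5 212.5 127 89
```

```text
time: 33.5
eef_pos: [484.0, -125.2, 127.4]
ee_rot: [180.0, -0.0, 88.8]
ft_force: [0.4, 0.4, -2.4]
grip_width: 35.8
[ 484.  -125.2  127.4] [180.   -0.   88.8] shift [3.407 1.434 0.006] turn [ 0.    -0.    -0.003]
```

```bash
python3 -m handwheel '[[[0.3,0.15,0],[0,0,0],1],[[0.6,0.3,0],[0,0,0],1],[[1,0.45,0],[0,0,0],1],[[1,0.45,0],[0,0,0],1]]'; python3 -m handwheel '[[[0.3,0.15,0],[0,0,0],1],[[0.6,0.3,0],[0,0,0],1],[[1,0.45,0],[0,0,0],1],[[1,0.45,0],[0,0,0],1]]'; python3 -m handwheel '[[[0.3,0.15,0],[0,0,0],1],[[0.6,0.3,0],[0,0,0],1],[[1,0.45,0],[0,0,0],1],[[1,0.45,0],[0,0,0],1],[[1,0.45,0],[0,0,0],1]]'; python3 to.py 634.5 212.5 50 89
```

```text
time: 33.9
eef_pos: [532.9, -20.1, 126.3]
ee_rot: [-180.0, -0.2, 89.1]
ft_force: [-0.3, 0.2, -1.4]
grip_width: 35.7
time: 34.3
eef_pos: [580.8, 85.6, 125.3]
ee_rot: [-180.0, -0.3, 89.4]
ft_force: [-0.4, 0.4, -2.8]
grip_width: 35.9
time: 34.8
eef_pos: [626.1, 185.5, 124.4]
ee_rot: [-179.9, -0.2, 89.5]
ft_force: [0.3, -0.3, -2.1]
grip_width: 35.9
[626.1 185.5 124.4] [-179.9   -0.2   89.5] shift [0.267 0.083 0.745] turn [-0.002 -0.004  0.008]
```

```bash
python3 -m handwheel '[[[0.2,0.08,0],[-0.002,-0.004,0.008],1],[[0.267,0.083,0.3],[-0.002,-0.004,0.008],1],[[0.267,0.083,0.6],[-0.002,-0.004,0.008],1],[[0.267,0.083,0.8],[-0.002,-0.004,0.008],1],[[0.267,0.083,0.85],[-0.002,-0.004,0.008],1],[[0.267,0.083,0.85],[-0.002,-0.004,0.008],1],[[0.267,0.083,0.85],[-0.002,-0.004,0.008],1]]'; python3 to.py 634.5 212.5 33.5 89;python3 chk.py b2 633.8 214 8 50;python3 chk.py b2t 633.8 214 56 50
```

```text
time: 35.5
eef_pos: [635.1, 211.5, 40.5]
ee_rot: [179.9, 0.0, 88.9]
ft_force: [-0.1, -0.4, -1.7]
grip_width: 36.1
[635.1 211.5  40.5] [179.9   0.   88.9] shift [ 0.01  -0.006  0.07 ] turn [ 0.001  0.    -0.002]
px/mm 3.8 [635.2 212.2  40.8]
px/mm 3.8 [635.  212.6  40.6]
```

View pics/b2.png

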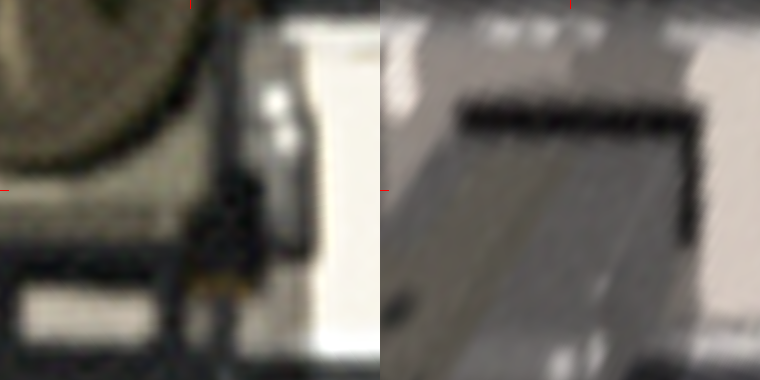

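View pics/b2t.png

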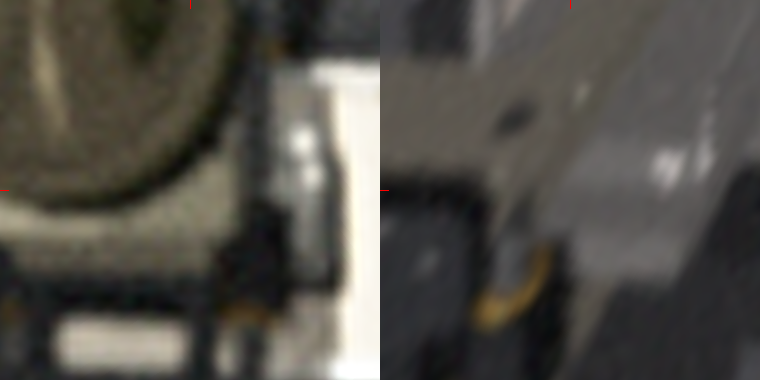

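The rectangle shows behind and to the right of the block. I'll lower to about 3 mm above the floor and measure again.

```bash
python3 -m handwheel '[[[0,0.01,0.03],[0,0,0],1],[[0,0.01,0.06],[0,0,0],1],[[0,0.01,0.075],[0,0,0],1],[[0,0.01,0.075],[0,0,0],1],[[0,0.01,0.075],[0,0,0],1]]'; python3 chk.py b3 633.8 214 3 45
```

```text
time: 36.2
eef_pos: [635.9, 212.5, 33.0]
ee_rot: [179.9, -0.0, 89.0]
ft_force: [-0.2, 0.7, -1.2]
grip_width: 35.7
px/mm 4.222222222222222 [636.  212.5  33.1]
```

View pics/b3.png

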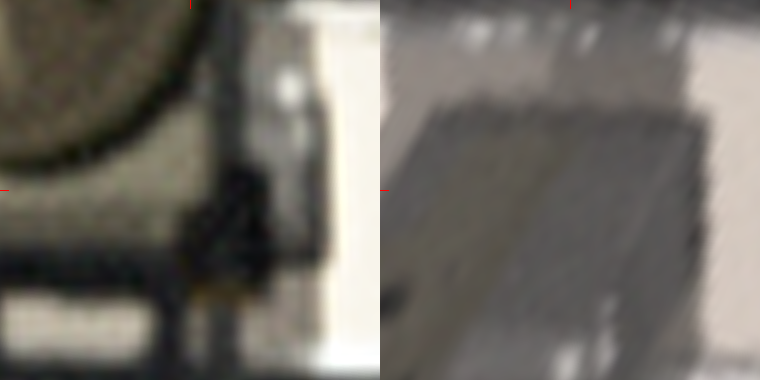

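```bash
python3 -m handwheel '[[[0,-0.015,0],[0,0,0],1],[[0,-0.03,0],[0,0,0],1],[[0,-0.03,0],[0,0,0],1],[[0,-0.03,0],[0,0,0],1]]'; python3 chk.py b4 633.8 214 3 45; python3 - <<'E'
from h import *
a=cap('scene'); o=cv2.cvtColor(ortho(a,630,680,180,250,3,2),cv2.COLOR_RGB2GRAY)
for y in (190,195,200,232): print(y,[(680-r/2,int(o[r,int((250-y)*2)-4:int((250-y)*2)+4].mean())) for r in range(30,80,3)])
E
```

```text
time: 36.7
eef_pos: [633.0, 212.6, 33.2]
ee_rot: [179.9, -0.0, 89.0]
ft_force: [0.5, -0.5, -2.6]
grip_width: 36.0
px/mm 4.222222222222222 [633.1 212.6  33.2]
190 [(665.0, 114), (663.5, 110), (662.0, 110), (660.5, 109), (659.0, 109), (657.5, 110), (656.0, 111), (654.5, 105), (653.0, 90), (651.5, 73), (650.0, 60), (648.5, 61), (647.0, 72), (645.5, 79), (644.0, 84), (642.5, 87), (641.0, 86)]
195 [(665.0, 104), (663.5, 106), (662.0, 108), (660.5, 108), (659.0, 107), (657.5, 107), (656.0, 105), (654.5, 96), (653.0, 82), (651.5, 65), (650.0, 55), (648.5, 52), (647.0, 59), (645.5, 72), (644.0, 80), (642.5, 82), (641.0, 84)]
200 [(665.0, 106), (663.5, 106), (662.0, 106), (660.5, 107), (659.0, 109), (657.5, 108), (656.0, 103), (654.5, 95), (653.0, 79), (651.5, 61), (650.0, 50), (648.5, 55), (647.0, 67), (645.5, 76), (644.0, 81), (642.5, 86), (641.0, 86)]
232 [(665.0, 147), (663.5, 137), (662.0, 136), (660.5, 137), (659.0, 139), (657.5, 136), (656.0, 123), (654.5, 105), (653.0, 79), (651.5, 58), (650.0, 51), (648.5, 55), (647.0, 67), (645.5, 78), (644.0, 85), (642.5, 87), (641.0, 88)]
```

View pics/b4.png

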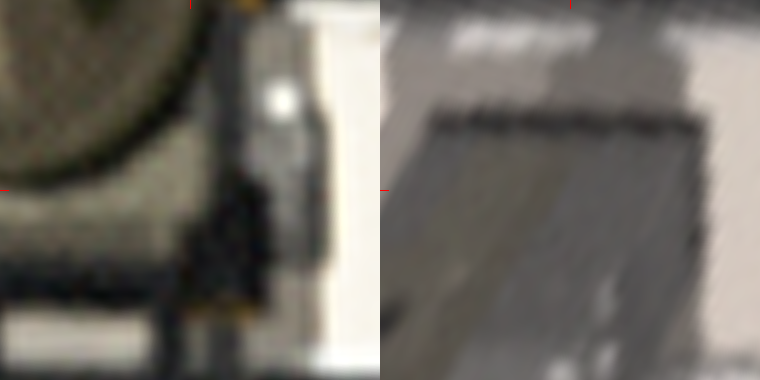

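```bash
python3 -m handwheel '[[[0.003,0.015,0.01],[0,0,0],1],[[0.003,0.015,0.02],[0,0,0],1],[[0.003,0.015,0.025],[0,0,0],1],[[0.003,0.015,0.025],[0,0,0],1],[[0.003,0.015,0.025],[0,0,0],1]]'; python3 chk.py b5 633.8 214 3 45; python3 - <<'E'
from h import *
a=cap('scene'); o=cv2.cvtColor(ortho(a,630,680,180,250,3,2),cv2.COLOR_RGB2GRAY)
for y in (190,195,200,232): print(y,[(680-r/2,int(o[r,int((250-y)*2)-4:int((250-y)*2)+4].mean())) for r in range(30,80,3)])
E
```

```text
time: 37.35
eef_pos: [634.7, 212.9, 30.8]
ee_rot: [179.9, -0.0, 89.0]
ft_force: [0.5, 0.5, 0.9]
grip_width: 36.2
px/mm 4.222222222222222 [634.8 212.9  30.8]
190 [(665.0, 117), (663.5, 111), (662.0, 110), (660.5, 109), (659.0, 110), (657.5, 111), (656.0, 111), (654.5, 109), (653.0, 102), (651.5, 98), (650.0, 92), (648.5, 88), (647.0, 88), (645.5, 88), (644.0, 90), (642.5, 91), (641.0, 91)]
195 [(665.0, 106), (663.5, 107), (662.0, 106), (660.5, 106), (659.0, 106), (657.5, 106), (656.0, 105), (654.5, 103), (653.0, 99), (651.5, 92), (650.0, 88), (648.5, 85), (647.0, 85), (645.5, 85), (644.0, 84), (642.5, 85), (641.0, 87)]
200 [(665.0, 107), (663.5, 108), (662.0, 107), (660.5, 107), (659.0, 107), (657.5, 106), (656.0, 104), (654.5, 100), (653.0, 95), (651.5, 91), (650.0, 87), (648.5, 85), (647.0, 85), (645.5, 85), (644.0, 84), (642.5, 83), (641.0, 85)]
232 [(665.0, 137), (663.5, 136), (662.0, 136), (660.5, 136), (659.0, 134), (657.5, 128), (656.0, 117), (654.5, 105), (653.0, 94), (651.5, 89), (650.0, 88), (648.5, 86), (647.0, 86), (645.5, 87), (644.0, 87), (642.5, 88), (641.0, 88)]
```

View pics/b5.png

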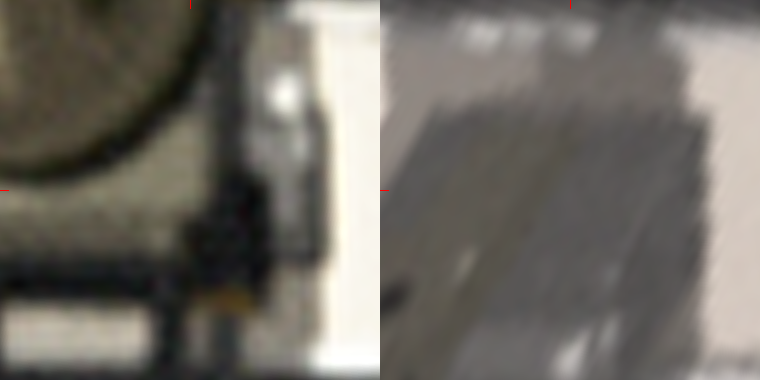

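The block now covers the outline's far edge, so it's about 1.3 mm too far. Back off slightly and set down.

```bash
python3 -m handwheel '[[[0.003,0,-0.01],[0,0,0],1],[[0.003,-0.013,-0.008],[0,0,0],1],[[0.003,-0.013,0],[0,0,0],1],[[0.003,-0.013,0.003],[0,0,0],1],[[0.003,-0.013,0.004],[0,0,0],1]]'; python3 - <<'E'
from h import *
a=cap('scene'); o=cv2.cvtColor(ortho(a,630,680,180,250,3,2),cv2.COLOR_RGB2GRAY)
for y in (190,195,200,232): print(y,[(680-r/2,int(o[r,int((250-y)*2)-4:int((250-y)*2)+4].mean())) for r in range(42,72,3)])
E
```

```text
time: 38.0
eef_pos: [633.1, 213.3, 30.8]
ee_rot: [179.9, -0.0, 89.0]
ft_force: [-2.6, 0.7, 6.2]
grip_width: 35.6
190 [(659.0, 109), (657.5, 110), (656.0, 111), (654.5, 106), (653.0, 93), (651.5, 81), (650.0, 72), (648.5, 72), (647.0, 78), (645.5, 82)]
195 [(659.0, 108), (657.5, 108), (656.0, 106), (654.5, 97), (653.0, 86), (651.5, 76), (650.0, 73), (648.5, 74), (647.0, 77), (645.5, 81)]
200 [(659.0, 106), (657.5, 105), (656.0, 104), (654.5, 97), (653.0, 85), (651.5, 74), (650.0, 71), (648.5, 74), (647.0, 80), (645.5, 84)]
232 [(659.0, 138), (657.5, 136), (656.0, 121), (654.5, 104), (653.0, 86), (651.5, 78), (650.0, 77), (648.5, 79), (647.0, 84), (645.5, 88)]
```

```bash
python3 -m handwheel '[[[0,0,0],[0,0,0],0],[[0,0,0],[0,0,0],-0.2],[[0,0,0],[0,0,0],-0.3],[[0,0,0],[0,0,0],-0.3],[[0,0,-0.1],[0,0,0],-0.3],[[0,0,-0.4],[0,0,0],-0.3],[[0,0,-0.8],[0,0,0],-0.5],[[0,0,-1],[0,0,0],-1],[[0,0,-1],[0,0,0],-1]]'; python3 -m handwheel '[[[0,-0.2,-0.4],[0,0,0],-1],[[0,-0.5,-0.8],[0,0,0],-1],[[0,-0.8,-1],[0,0,0],-1],[[0,-1,-1],[0,0,0],-1],[[0,-1,-1],[0,0,0],-1]]'; python3 -m handwheel '[[[0.3,-0.3,0],[0,0,0],-1],[[0.6,-0.6,0],[0,0,0],-1],[[1,-1,0],[0,0,0],-1],[[1,-1,0],[0,0,0],-1]]'; python3 -m handwheel '[[[0.3,-0.3,0],[0,0,0],-1],[[0.6,-0.6,0],[0,0,0],-1],[[1,-1,0],[0,0,0],-1],[[1,-1,0],[0,0,0],-1],[[1,-1,0],[0,0,0],-1]]'; python3 - <<'E'
from h import *
for k in('top','scene'):
  cv2.imwrite(f'pics/f_{k}.png',cap(k)['pixels'][:,:,::-1])
E
python3 chk.py b6 633.8 214 3 45; python3 chk.py b6t 633.8 214 51 45
```

```text
time: 38.95
eef_pos: [634.7, 213.5, 134.8]
ee_rot: [179.6, -0.2, 88.9]
ft_force: [-0.1, -0.2, -0.2]
grip_width: 80.0
time: 39.45
eef_pos: [531.5, 215.4, 234.5]
ee_rot: [179.7, -0.2, 89.0]
ft_force: [0.3, 0.1, 0.3]
grip_width: 92.7
time: 39.85
eef_pos: [429.5, 321.7, 233.3]
ee_rot: [179.9, -0.2, 89.5]
ft_force: [0.8, -0.9, 0.4]
grip_width: 93.0
time: 40.35
eef_pos: [330.0, 423.8, 232.8]
ee_rot: [179.9, -0.2, 89.6]
ft_force: [0.3, -0.8, 0.8]
grip_width: 93.2
px/mm 4.222222222222222 [332.2 421.2 233.5]
px/mm 4.222222222222222 [331.9 421.5 233.6]
```

View pics/f_top.png

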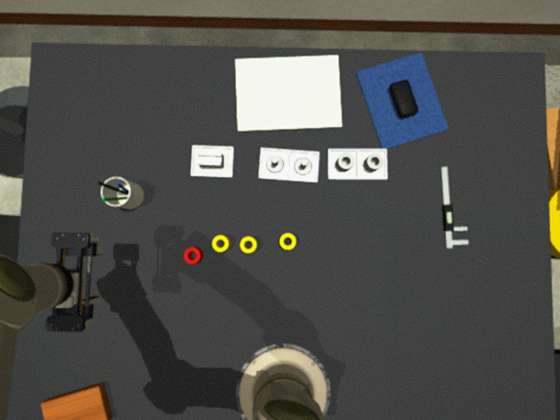

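View pics/b6.png

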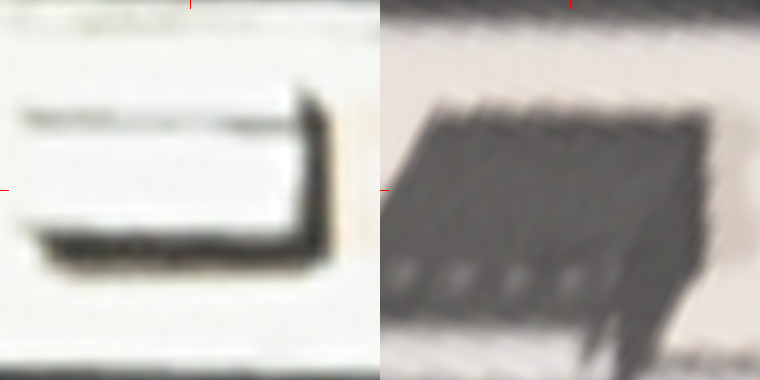

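View pics/b6t.png

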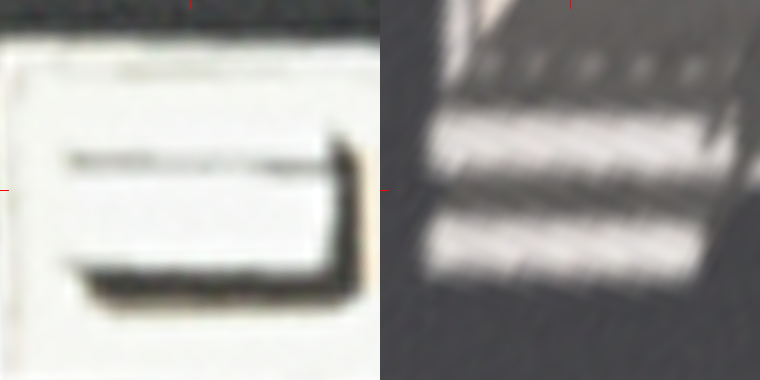

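Top view: all five parts are in their trays. The look-alikes, caliper (447,207) and pen pot (116,192) haven't moved. The block is within about 1.5 mm of its rectangle. As a last check I'll measure the other four, now unobstructed.

```bash
python3 - <<'E'
from h import *
rows=[]
for n in('top','scene'):
    c=cap(n)
    rows.append(np.hstack([ortho(c,x-35,x+35,y-35,y+35,z,2.7)[:,:,::-1] for x,y,z in((634.1,-238.8,53),(632.8,-158.8,53),(625,-44,13),(629.3,36,13))]))
    W=c['W']
    for nm,x,y,lo in(("S1",634,-239,40),("S2",633,-159,40),("P2",625,-44,60),("P1",629,36,60)):
        m=(np.hypot(W[...,0]-x,W[...,1]-y)<32)&(W[...,2]>lo); w=W[m]; print(n,nm,((w.min(0)+w.max(0))/2).round(1)[:2],"ztop",np.percentile(w[:,2],90).round(1))
cv2.imwrite('pics/fin.png',np.vstack(rows))
for l in("caliper","pen_pot"): print(l,[ [round(float(v)) for v in d["point"]] for d in ctrl.boxes_of("top",l)])
print(ctrl.read_state()['time'],ctrl.read_state()['ft_force'].round(1))
E
```

```text
top S1 [ 632.5 -237.1] ztop 54.3
top S2 [ 631.1 -157.9] ztop 54.3
top P2 [622.8 -44.3] ztop 76.1
top P1 [627.9  35.7] ztop 77.1
scene S1 [ 634.5 -237.6] ztop 54.2
scene S2 [ 635.2 -159.3] ztop 54.3
scene P2 [624.1 -44.6] ztop 76.2
scene P1 [630.8  34.9] ztop 76.1
caliper [[481, -454, 6]]
pen_pot [[532, 448, 66]]
40.85 [ 0.5 -0.3 -0.7]
```

View pics/fin.png

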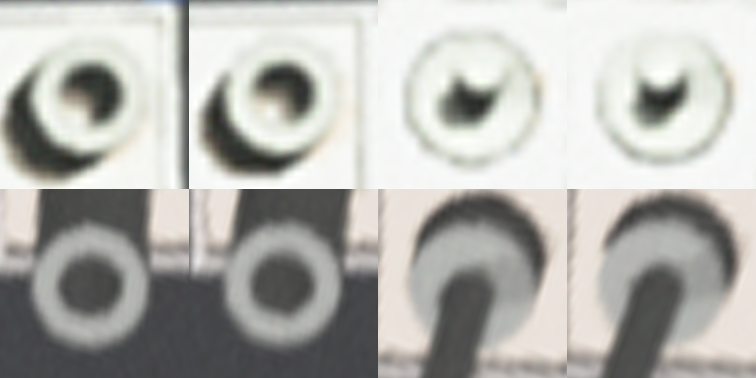

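All parts are upright with tops at about 54 and 76 mm, and the dark discs show as an even rim around both flanges. Handing in.

```bash
python3 -c "
from station import ctrl
print(ctrl.close_job())"
```

```text
the job is handed in; nothing more can be done
None
```

All five parts are standing upright on their outlines, released, and the job was handed in at about 41 s of the 136 s allowed. No verdict comes back.

| Part | Outline | Last check |
|---|---|---|
| Sleeves (2) | rings in `tray_sleeve` | about 1–1.5 mm off centre by image rays |
| Spindles (2) | discs in `tray_spindle` | about 1–2 mm off, disc rims show evenly around the flanges |
| Block | rectangle in `tray_block` | about 1–1.5 mm off, tool yaw matches the tray's |

- **Disagreement between cameras:** the two cameras differ by 2–4 mm in x. In the last depth check the first-placed sleeve was up to about 2.8 mm from its ring in one camera, and the other up to about 3.6 mm. I averaged the two views, so the offsets above carry that uncertainty.
- **Heights:** the sleeve tops read about 54 mm and the spindle tops about 76–77 mm, about 1–2 mm above what the text gives (53 and 75 mm).
- **Grip reading:** the gripper read about 16.8 mm on the 18 mm spindle stems, even after I regripped the first one. Both still held without slipping.
- **Left alone:** the caliper, pen pot and the red and yellow look-alikes showed no movement. The gripper ended well clear of everything, and the forces I read stayed below about 7 N.

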